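Pack out a stained-glass panel in the squaring jig

TASK

Pack out the gap between the red spring jaw and the stained-glass panel in the jig: stand yellow packers in it, upright, square and side by side on its middle line, adding them until the jaw, pushed by its handle towards the panel, comes up firm against the packers instead of running to the end of its travel. Finish while still holding the jaw pushed home against the stack, firmly but without forcing it, so that panel and packers stay squeezed against the fence, with the robot touching neither packers nor panel; leave the spare packers outside the jig and everything else where it is.

Things in the scene. Friction and masses are not known exactly. Their poses are not given: they have to be found in the camera images.
- jig: squaring jig, fixed: plywood board 300 (x) by 200 (y) by 12 mm thick. Origin: centre of the board's underside; its x axis runs from the jaw to the fence, y across, z up. Board top is 12 mm above the origin
- jaw: red jaw block 40 (x) by 90 (y) by 20 mm high, sliding only along the jig's x. Origin: bottom centre of its front face (towards the panel), on the board top; axes as the jig's. Open, the origin is at x = -90 mm in the jig's frame; pushed 24 mm it meets a hard stop at x = -66. A spring (1 N when open, 2.2 N at the stop) reopens it when let go
- jaw_handle (a point): top centre of the jaw's black handle, a block 16 (x) by 24 (y) by 45 mm tall standing on the jaw, 26 mm behind its front face; this point is 65 mm above the jaw's origin. Grip it from above across y, or push it from behind; a push of 8 to 15 N is right
- fence: aluminium fence bar, fixed on the jig's board square to its x axis, 20 (x) by 180 (y) by 22 mm high. Its place along the jig varies. Origin: centre of its underside, on the board top; axes as the jig's
- panel: leaded stained-glass panel, loose, 110 (x) by 100 (y) by 10 mm thick, 0.25 to 0.45 kg, lying on the board with its far edge against the fence. Origin: centre of its underside; axes as the jig's, near edge 55 mm to the -x side. From this edge to the open jaw's face is a gap of 42 to 70 mm: two or three packers are needed
- packer1: yellow plastic packer: block 16 mm thick (its x), 60 wide (y), 20 high, with a grip tab centred on top 8 thick (x), 24 wide (y), 32 tall; 52 mm overall, 40 g. Origin: centre of its underside, z up. Starts standing on the cork tray. Best picked by the tab, fingers closing along y, finger ends just above the block: neighbours in the gap are then clear
- packer2: yellow plastic packer: block 16 mm thick (its x), 60 wide (y), 20 high, with a grip tab centred on top 8 thick (x), 24 wide (y), 32 tall; 52 mm overall, 40 g. Origin: centre of its underside, z up. Starts standing on the cork tray. Best picked by the tab, fingers closing along y, finger ends just above the block: neighbours in the gap are then clear
- packer3: yellow plastic packer: block 16 mm thick (its x), 60 wide (y), 20 high, with a grip tab centred on top 8 thick (x), 24 wide (y), 32 tall; 52 mm overall, 40 g. Origin: centre of its underside, z up. Starts standing on the cork tray. Best picked by the tab, fingers closing along y, finger ends just above the block: neighbours in the gap are then clear
- packer4: yellow plastic packer: block 16 mm thick (its x), 60 wide (y), 20 high, with a grip tab centred on top 8 thick (x), 24 wide (y), 32 tall; 52 mm overall, 40 g. Origin: centre of its underside, z up. Starts standing on the cork tray. Best picked by the tab, fingers closing along y, finger ends just above the block: neighbours in the gap are then clear
- tray: cork slab 240 (x) by 200 (y) by 8 mm, fixed on the table left or right of the jig, with the four packers and the solder spool on it; bystander otherwise. Origin: centre of its underside
- flux: amber jar, 44 mm across, 75 mm high; bystander, to be left alone. Origin: centre of its underside
- offcut: yellow glass offcut 100 by 60 by 6 mm; bystander, to be left alone. Origin: centre of its underside
- spool: grey spool of solder, 48 mm across, 32 mm high, on the cork tray's far edge; bystander, to be left alone. Origin: centre of its underside
- driver: screwdriver, 190 mm, lying on the table; bystander, to be left alone. Origin: centre of its underside
- redglass: red glass sheet 80 by 100 by 6 mm; bystander, to be left alone. Origin: centre of its underside
There are look-alikes about, which are no part of the job. Leave any pink or purple look-alike of the packer1 alone. What is shaped like the packer3 but green is not meant.

How it is judged:
On the way, in this order (a step that is already met when the one before it is completed fails the run):
1. a packer stands upright in the gap, let go ((((angle between the x axis of packer1 and the x axis of jig, either way round below 0.15 rad and angle between packer1's own z axis and vertical below 0.15 rad and x of packer1 in the frame of jaw above 0.004 m and x of packer1 in the frame of panel below -0.058 m and y of packer1 in the frame of jig between -0.03 and 0.03 m and z of packer1 in the frame of jig below 0.016 m) and contact force between the fingers and packer1 below 0.1 N) or ((angle between the x axis of packer2 and the x axis of jig, either way round below 0.15 rad and angle between packer2's own z axis and vertical below 0.15 rad and x of packer2 in the frame of jaw above 0.004 m and x of packer2 in the frame of panel below -0.058 m and y of packer2 in the frame of jig between -0.03 and 0.03 m and z of packer2 in the frame of jig below 0.016 m) and contact force between the fingers and packer2 below 0.1 N) or ((angle between the x axis of packer3 and the x axis of jig, either way round below 0.15 rad and angle between packer3's own z axis and vertical below 0.15 rad and x of packer3 in the frame of jaw above 0.004 m and x of packer3 in the frame of panel below -0.058 m and y of packer3 in the frame of jig between -0.03 and 0.03 m and z of packer3 in the frame of jig below 0.016 m) and contact force between the fingers and packer3 below 0.1 N) or ((angle between the x axis of packer4 and the x axis of jig, either way round below 0.15 rad and angle between packer4's own z axis and vertical below 0.15 rad and x of packer4 in the frame of jaw above 0.004 m and x of packer4 in the frame of panel below -0.058 m and y of packer4 in the frame of jig between -0.03 and 0.03 m and z of packer4 in the frame of jig below 0.016 m) and contact force between the fingers and packer4 below 0.1 N))), for 0.2 s.
2. the jaw squeezes the packers and the panel against the fence ((((angle between the x axis of packer1 and the x axis of jig, either way round below 0.15 rad and angle between packer1's own z axis and vertical below 0.15 rad and x of packer1 in the frame of jaw above 0.004 m and x of packer1 in the frame of panel below -0.058 m and y of packer1 in the frame of jig between -0.03 and 0.03 m and z of packer1 in the frame of jig below 0.016 m) and contact force between panel and packer1 above 2 N) or ((angle between the x axis of packer2 and the x axis of jig, either way round below 0.15 rad and angle between packer2's own z axis and vertical below 0.15 rad and x of packer2 in the frame of jaw above 0.004 m and x of packer2 in the frame of panel below -0.058 m and y of packer2 in the frame of jig between -0.03 and 0.03 m and z of packer2 in the frame of jig below 0.016 m) and contact force between panel and packer2 above 2 N) or ((angle between the x axis of packer3 and the x axis of jig, either way round below 0.15 rad and angle between packer3's own z axis and vertical below 0.15 rad and x of packer3 in the frame of jaw above 0.004 m and x of packer3 in the frame of panel below -0.058 m and y of packer3 in the frame of jig between -0.03 and 0.03 m and z of packer3 in the frame of jig below 0.016 m) and contact force between panel and packer3 above 2 N) or ((angle between the x axis of packer4 and the x axis of jig, either way round below 0.15 rad and angle between packer4's own z axis and vertical below 0.15 rad and x of packer4 in the frame of jaw above 0.004 m and x of packer4 in the frame of panel below -0.058 m and y of packer4 in the frame of jig between -0.03 and 0.03 m and z of packer4 in the frame of jig below 0.016 m) and contact force between panel and packer4 above 2 N)) and (((angle between the x axis of packer1 and the x axis of jig, either way round below 0.15 rad and angle between packer1's own z axis and vertical below 0.15 rad and x of packer1 in the frame of jaw above 0.004 m and x of packer1 in the frame of panel below -0.058 m and y of packer1 in the frame of jig between -0.03 and 0.03 m and z of packer1 in the frame of jig below 0.016 m) and contact force between jaw and packer1 above 3 N) or ((angle between the x axis of packer2 and the x axis of jig, either way round below 0.15 rad and angle between packer2's own z axis and vertical below 0.15 rad and x of packer2 in the frame of jaw above 0.004 m and x of packer2 in the frame of panel below -0.058 m and y of packer2 in the frame of jig between -0.03 and 0.03 m and z of packer2 in the frame of jig below 0.016 m) and contact force between jaw and packer2 above 3 N) or ((angle between the x axis of packer3 and the x axis of jig, either way round below 0.15 rad and angle between packer3's own z axis and vertical below 0.15 rad and x of packer3 in the frame of jaw above 0.004 m and x of packer3 in the frame of panel below -0.058 m and y of packer3 in the frame of jig between -0.03 and 0.03 m and z of packer3 in the frame of jig below 0.016 m) and contact force between jaw and packer3 above 3 N) or ((angle between the x axis of packer4 and the x axis of jig, either way round below 0.15 rad and angle between packer4's own z axis and vertical below 0.15 rad and x of packer4 in the frame of jaw above 0.004 m and x of packer4 in the frame of panel below -0.058 m and y of packer4 in the frame of jig between -0.03 and 0.03 m and z of packer4 in the frame of jig below 0.016 m) and contact force between jaw and packer4 above 3 N)) and contact force between panel and fence above 1 N), for 0.2 s.
At the end, for the whole second after the job is handed in: Jaw presses (3 N+) on upright packers in the gap, they press (2 N+) on the panel and it on the fence (1 N+), all still; packers square within 0.15 rad, within 30 mm of the jig's centre line, spares over 100 mm from it; panel flat, moved under 12 mm; robot touches neither packers nor panel (all of step 2 and ((angle between the x axis of packer1 and the x axis of jig, either way round below 0.15 rad and angle between packer1's own z axis and vertical below 0.15 rad and x of packer1 in the frame of jaw above 0.004 m and x of packer1 in the frame of panel below -0.058 m and y of packer1 in the frame of jig between -0.03 and 0.03 m and z of packer1 in the frame of jig below 0.016 m) or (y of packer1 in the frame of jig above 0.1 m or y of packer1 in the frame of jig below -0.1 m)) and ((angle between the x axis of packer2 and the x axis of jig, either way round below 0.15 rad and angle between packer2's own z axis and vertical below 0.15 rad and x of packer2 in the frame of jaw above 0.004 m and x of packer2 in the frame of panel below -0.058 m and y of packer2 in the frame of jig between -0.03 and 0.03 m and z of packer2 in the frame of jig below 0.016 m) or (y of packer2 in the frame of jig above 0.1 m or y of packer2 in the frame of jig below -0.1 m)) and ((angle between the x axis of packer3 and the x axis of jig, either way round below 0.15 rad and angle between packer3's own z axis and vertical below 0.15 rad and x of packer3 in the frame of jaw above 0.004 m and x of packer3 in the frame of panel below -0.058 m and y of packer3 in the frame of jig between -0.03 and 0.03 m and z of packer3 in the frame of jig below 0.016 m) or (y of packer3 in the frame of jig above 0.1 m or y of packer3 in the frame of jig below -0.1 m)) and ((angle between the x axis of packer4 and the x axis of jig, either way round below 0.15 rad and angle between packer4's own z axis and vertical below 0.15 rad and x of packer4 in the frame of jaw above 0.004 m and x of packer4 in the frame of panel below -0.058 m and y of packer4 in the frame of jig between -0.03 and 0.03 m and z of packer4 in the frame of jig below 0.016 m) or (y of packer4 in the frame of jig above 0.1 m or y of packer4 in the frame of jig below -0.1 m)) and contact force between each of the fingers, the arm and packer1 below 0.3 N and contact force between each of the fingers, the arm and packer2 below 0.3 N and contact force between each of the fingers, the arm and packer3 below 0.3 N and contact force between each of the fingers, the arm and packer4 below 0.3 N and contact force between each of the fingers, the arm and panel below 0.3 N and distance of panel from where it was at the start of the episode below 0.012 m and angle between panel's own z axis and vertical below 0.06 rad and linear speed of each of panel, jaw below 0.01 m/s); the arm keeps its last pose, push and grip.
It fails at once if the glass is squeezed harder than 60 N (contact force between panel and fence above 60 N or contact force between panel and packer1 above 60 N or contact force between panel and packer2 above 60 N or contact force between panel and packer3 above 60 N or contact force between panel and packer4 above 60 N).
It fails at once if the panel is lifted or tipped (angle between panel's own z axis and vertical above 0.15 rad).
It fails at once if a bystander is disturbed (moved over 30 mm) (distance of any of flux, offcut, spool, driver, redglass from where it was at the start of the episode above 0.03 m).
It also fails if it takes over 72 s, if anything falls off the work surface, if the arm or the gripper's body presses on something with over 40 N, if the wrist force passes 120 N, or if a joint passes its speed limit or range.

ROBOT

A 6-joint arm with a two-finger parallel gripper is mounted at the origin on the work surface. World frame = base frame: x ahead of the robot, y to its left, z up, the work surface at z = 0. Lengths are in m, angles in rad, forces in N, time in s.
With the tool pointing down it reaches from about 0.25 to 0.85 m from the base axis. Payload 12.5 kg.
Tool frame: the origin (TCP) lies between the finger pads; the fingertips stand 22 mm ahead of it and the grasp point (between the pads) lies 3 mm ahead of it; z points along the fingers, y is the line along which they close (so a half turn about z gives the same grasp; the last joint's range is limited). The gripper opens to 93 mm and grips with 3 to 60 N. Pads are 15 mm wide; open, the fingers measure 128 mm over their backs; the gripper's body (75 mm by 188 mm) begins 65 mm behind the grasp point.
Start: joints at [1.161, 0.351, 1.652, -0, 1.139, -0.085], TCP at [0.175, 0.521, 0.241] pointing down, gripper open.
Joint ranges: [-2.75, 2.75], [-0.79, 2.1], [0.01, 2.65], [-1.57, 4.71], [0.07, 3.14], [-2.87, 2.87]. Speed limits (rad/s): [2.22, 2.22, 2.79, 3.14, 3.14, 3.14].

INTERFACE

Orientations are given as a unit quaternion [w, x, y, z].
In Python, from cell import ctrl, capture gives the robot as it stands. The module is installed in compiled form; this text tells all that it offers.
- The arm moves only by the shell command python3 -m inch 'ROWS' [FORCE]. ROWS is a JSON object of lists of equal length, an entry for each row: "grip": the gripper's target within -1 to 1 (shut at 1, half-way at 0, fully open at -1); "dp": the shift along the tool's x, y, z in mm, a list of three; "roll": the turn about the tool's z in degrees. A call has 1 to 5 rows; each row shifts and turns the commanded pose from where the row before left it, along the tool's axes as they then stand; what a row does not reach is not made up. A row lasts 1/12 s, in which the tool goes at most 41.7 mm and 7.16 degrees, less where a joint would pass 70% of its speed; a pose out of reach is approached as far as the arm can. A call with a gripper value outside its range is refused whole. The fingers move at their own pace and stop on an object; FORCE is the grip in N (left out, the last holds). Time passes only in rows, so rows that do not move let the fingers close. It gives the time, the measured TCP pose, the force, the opening and the grip force at its end, in the units of the state.
- ctrl.sense(): the state, without advancing time (a new reading comes with each control period).
- capture(name): name is "side" or "top"; returns a dict with "image" (384x512x3 uint8, red, green, blue), "range_z" (384x512 float32, m along the optical axis (not along the pixel's ray), 0 where there is no reading), "fx", "fy", "cx", "cy" (pixels), "extrinsics" (4x4, takes a point from camera to world coordinates). Camera axes: x right, y down, z forward; pixel columns grow to the right and rows downward; lengths in m; the calibration is good to about 2 mm. A picture is of the moment at which its call begins.
- ctrl.hand_in(): hands the job in; it is judged then, once.
The state is a dict: "time_s": time; "joints": joint angles; "qd": joint speeds; "effort": joint torques, N m; "position": TCP position; "orientation": TCP orientation; "wrist_force": force on the tool from outside, world axes, zero at the start; "ft_torque": the same for the moment, N m; "opening": opening from 0.0 (shut) to 1.0 (fully open); "finger_force": force on a finger pad.
Only numpy, scipy, OpenCV 4.12 (cv2) and the standard library are available. Lean on these libraries where they do the work, as an engineer would, in place of code of your own. Each camera call takes 0.05 s, during which the arm holds its last target. There are 200 camera calls.

## Working session

There is one attempt and no reset: what is moved stays moved. The work goes in short steps, Python scripts to look and compute and a shell command to move; the robot and the scene stay as the last step left them, time stands still between calls to the robot, and variables do not carry over. Pictures are saved under pics/ and viewed, at most 10 in all, crops included, and the job is handed in when it is done.

```bash
mkdir -p pics
cat > h.py <<'E'
import numpy as np, cv2
from cell import ctrl, capture
def save(c,n): cv2.imwrite(f'pics/{n}.png',c['image'][:,:,::-1])
def pts(c):
    z=c['range_z'];v,u=np.mgrid[:z.shape[0],:z.shape[1]]
    P=np.stack([(u-c['cx'])/c['fx']*z,(v-c['cy'])/c['fy']*z,z],-1)
    E=c['extrinsics'];return P@E[:3,:3].T+E[:3,3]
def ray(c,u,v,h):
    E=c['extrinsics'];d=E[:3,:3]@np.array([(u-c['cx'])/c['fx'],(v-c['cy'])/c['fy'],1]);o=E[:3,3]
    return o+d*(h-o[2])/d[2]
E
python3 - <<'E'
from h import *
s=ctrl.sense();print(s)
for n in('top','side'):
    c=capture(n);save(c,n+'0');print(n,c['extrinsics'].round(3).tolist(),c['fx'],c['cx'],c['cy'])
E
```

```text
{'time_s': 0.0, 'joints': array([ 1.16142514e+00,  3.51240168e-01,  1.65240279e+00, -1.56138439e-05,
        1.13910131e+00, -8.46003472e-02]), 'qd': array([-0.00026159, -0.00074283, -0.00021088,  0.00082692,  0.00155747,
       -0.00144956]), 'effort': array([ 1.33078647e-03, -4.97317386e+01, -2.85260725e+01,  6.99634734e-02,
        2.56077410e-02, -7.02107718e-05]), 'position': array([0.17535577, 0.52096926, 0.24010736]), 'orientation': array([-1.33901148e-04,  1.61669447e-01,  9.86844799e-01, -5.60067378e-04]), 'wrist_force': array([ 0.03586333, -0.49528936, -0.6758373 ]), 'ft_torque': array([ 0.03175501, -0.0295114 , -0.00015206]), 'finger_force': 0.0, 'opening': 1.0010711738576317}
top [[-0.001, -0.991, 0.134, 0.377], [-1.0, 0.001, 0.006, 0.006], [-0.006, -0.134, -0.991, 1.294], [0.0, 0.0, 0.0, 1.0]] 428.13317080082345 249.3525581827477 189.63992870259565
side [[-0.915, -0.297, 0.274, 0.184], [-0.404, 0.675, -0.618, 0.785], [-0.002, -0.676, -0.737, 1.018], [0.0, 0.0, 0.0, 1.0]] 407.22007776293293 251.6135721644401 191.61161254937218
```

View pics/top0.png

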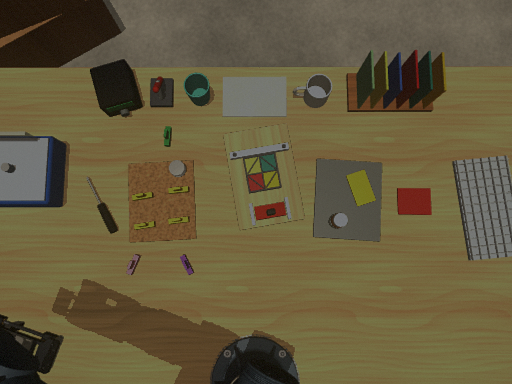

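View pics/side0.png

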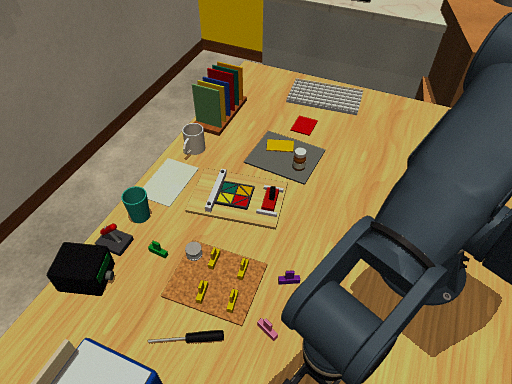

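Top view: four yellow packers on the cork at (143,195), (178,189), (144,225) and (178,220). Look-alikes are green (168,135), pink (134,264) and purple (187,264). The yellow offcut is at (361,188), and there is yellow glass in the panel. The jaw is at (270,211) and the fence at (260,151). I choose the four yellow ones on the cork.

```bash
cat >> h.py <<'E'
def rect(P):
    (cx,cy),(w,h),a=cv2.minAreaRect((P[:,:2]*1000).astype(np.float32))
    if w<h: w,h=h,w;a+=90
    return round(cx,1),round(cy,1),round(w,1),round(h,1),round((a+90)%180-90,1)  # mm, long side direction deg
def hsv(c): return cv2.cvtColor(c['image'],cv2.COLOR_RGB2HSV)
def packers(c,X,xr=(0.2,0.75),yr=(-0.1,0.4)):
    H=hsv(c);m=((H[...,0]>22)&(H[...,0]<33)&(H[...,1]>170)&(X[...,2]>.017)).astype(np.uint8)
    n,L,S,C=cv2.connectedComponentsWithStats(m)
    for i in range(1,n):
        if S[i,4]<15: continue
        P=X[L==i]
        if not(xr[0]<P[:,0].mean()<xr[1] and yr[0]<P[:,1].mean()<yr[1]):continue
        t=P[P[:,2]>P[:,2].max()-.006]
        print('px',C[i].round(0),S[i,4],'zmax',P[:,2].max().round(3),'all',rect(P),'top',rect(t),len(t),t.mean(0).round(4))
E
python3 - <<'E'
from h import *
for n in('top','side'):
    c=capture(n);X=pts(c);H=hsv(c);print(n);packers(c,X)
    z=X[...,2]
    red=((H[...,0]<6)|(H[...,0]>174))&(H[...,1]>170)&(abs(z-.032)<.004)&(abs(X[...,1])<.15)&(X[...,0]<.5)
    print('jaw',red.sum(),rect(X[red]),X[red].mean(0))
    reg=(abs(X[...,1]+.02)<.13)&(X[...,0]>.25)&(X[...,0]<.62)
    f=reg&(abs(z-.034)<.004)&(H[...,1]<60)&(X[...,0]>.44)
    print('fence',f.sum(),rect(X[f]),X[f].mean(0))
    b=reg&(abs(z-.012)<.004);print('board',rect(X[b]),z[b].mean())
    hd=reg&(z>.065)&(z<.09);print('handle',hd.sum(),X[hd].mean(0) if hd.any() else 0, z[hd].max() if hd.any() else 0)
    pn=reg&(abs(z-.022)<.003);print('panel',pn.sum(),rect(X[pn]))
c=capture('top');I=c['image'];cr=cv2.resize(I[110:240,115:315],None,fx=4,fy=4,interpolation=cv2.INTER_CUBIC)
cv2.imwrite('pics/crop.png',cr[:,:,::-1])
E
```

```text
top
px [268. 176.] 66 zmax 0.024 all (586.3, -47.6, 35.3, 34.0, 9.1) top (587.3, -47.5, 34.0, 33.3, -80.9) 52 [ 0.5898 -0.0423  0.0203]
px [274. 182.] 67 zmax 1.294 all (490.5, -27.4, 233.8, 30.6, -23.8) top (377.3, 5.7, 0.0, 0.0, 0.0) 1 [0.3773 0.0057 1.2937]
px [177. 190.] 80 zmax 1.294 all (479.1, 121.0, 304.3, 44.3, 56.8) top (377.3, 5.7, 0.0, 0.0, 0.0) 2 [0.3773 0.0057 1.2937]
px [138. 197.] 63 zmax 1.294 all (462.6, 181.7, 390.2, 27.4, 68.2) top (377.3, 5.7, 0.0, 0.0, 0.0) 1 [0.3773 0.0057 1.2937]
px [148. 194.] 27 zmax 0.046 all (535.0, 313.4, 17.5, 15.7, -67.0) top (536.5, 322.8, 0.0, 0.0, 0.0) 1 [0.5365 0.3228 0.0458]
px [175. 220.] 53 zmax 0.063 all (457.9, 232.6, 42.8, 15.9, -83.6) top (458.9, 224.1, 23.1, 6.1, 89.7) 11 [0.4589 0.2216 0.0603]
px [143. 225.] 80 zmax 0.064 all (443.6, 324.9, 55.8, 15.6, -80.7) top (444.3, 324.6, 23.0, 4.5, -77.8) 11 [0.4449 0.3235 0.0606]
jaw 229 (485.0, -47.0, 86.8, 37.1, -80.7) [ 0.48281415 -0.04358365  0.03205724]
fence 0 (0.0, 0.0, 0.0, 0.0, 0.0) [nan nan nan]
board (446.7, -27.0, 363.5, 236.2, -5.6) 0.011941092128956473
handle 49 [ 0.48
[... 847 characters left out ...]
4.5, -82.3) 6 [0.4593 0.2338 0.0625]
px [201. 290.] 114 zmax 0.063 all (531.2, 339.6, 60.4, 16.2, -81.4) top (531.8, 339.3, 23.9, 7.2, -81.1) 22 [0.5318 0.3393 0.0594]
px [232. 299.] 112 zmax 0.062 all (444.1, 328.2, 62.1, 14.9, -80.2) top (444.3, 329.8, 26.1, 6.5, -83.4) 23 [0.4445 0.3312 0.0596]
jaw 149 (486.4, -41.8, 91.4, 38.1, -80.2) [ 0.48099181 -0.0263181   0.03163619]
fence 1 (473.8, -44.0, 0.0, 0.0, 0.0) [ 0.47376356 -0.04397168  0.03768655]
board (541.6, -32.0, 205.5, 190.5, -80.3) 0.011698083177945745
handle 41 [ 0.48076207 -0.04114643  0.07345964] 0.07937356013013508
panel 413 (541.0, -34.1, 174.6, 123.9, 9.7)<stdin>:9: RuntimeWarning: Mean of empty slice.
  ret = um.true_divide(
```

View pics/crop.png

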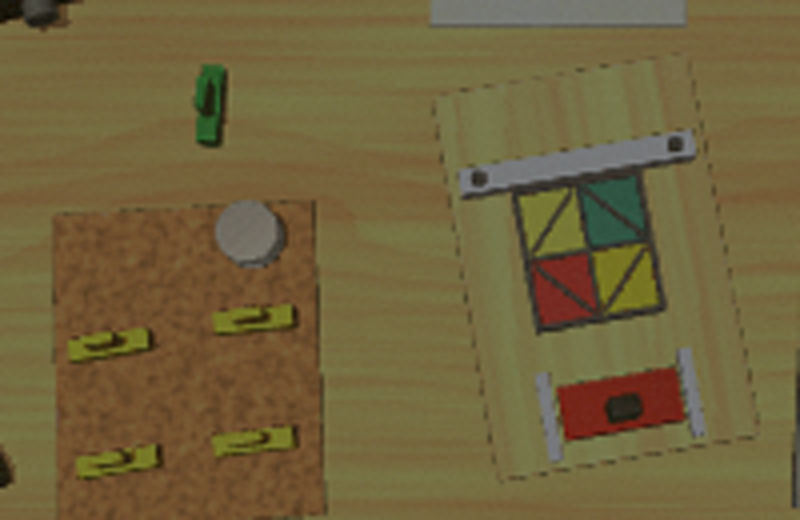

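The crop shows the four yellow, upright packers with tabs at crop (108,342), (254,318), (116,458) and (254,438). The green look-alike (210,105) is off the cork. The jaw is at (622,405) and the panel's near edge centre at about (600,322). Next I measure the gap in the jig frame.

```bash
cat >> h.py <<'E'
TH=np.radians(9.5);R=np.array([[np.cos(TH),-np.sin(TH)],[np.sin(TH),np.cos(TH)]]);J0=np.array([.594,-.0263])
def jig(X): return np.concatenate([(X[...,:2]-J0)@R,X[...,2:]],-1)
E
python3 - <<'E'
from h import *
for n in('top','side'):
    c=capture(n);Q=jig(pts(c))*1000;H=hsv(c)
    red=((H[...,0]<6)|(H[...,0]>174))&(H[...,1]>150)
    for lo in range(-110,100,5):
        m=(abs(Q[...,1])<30)&(Q[...,0]>=lo)&(Q[...,0]<lo+5)&(Q[...,2]>0)&(Q[...,2]<90)
        m2=(abs(Q[...,1])<100)&(Q[...,0]>=lo)&(Q[...,0]<lo+5)&(abs(Q[...,2]-22)<3)&(Q[...,0]>-75)
        print(lo,np.median(Q[m][:,2]).round(1),np.percentile(Q[m2][:,1],[2,98]).round() if m2.sum()>5 else '',end='; ')
    print()
    # panel dark near edge: panel colour/dark mask by saturation vs board, and jaw red front edge
    j=red&(abs(Q[...,2]-32)<4)&(Q[...,0]<-60);print('jaw x,y pct',np.percentile(Q[j],[1,50,99],axis=0).round(1).tolist())
    V=H[...,2];p=(abs(Q[...,1])<48)&(Q[...,0]>-70)&(Q[...,0]<90)&(abs(Q[...,2]-20)<8)
    for y0 in(-40,-20,0,20,40):
        s=p&(abs(Q[...,1]-y0)<10);k=s&(V<75);print(y0,'dark min x',np.sort(Q[k][:,0])[:4].round(1),np.sort(Q[s&(Q[...,2]>18)][:,0])[:4].round(1))
E
```

```text
-110 31.9 ; -105 31.7 ; -100 32.3 ; -95 30.9 ; -90 12.6 ; -85 11.8 ; -80 11.6 ; -75 12.1 ; -70 11.3 ; -65 12.2 ; -60 11.8 ; -55 11.8 ; -50 11.9 [-28.  45.]; -45 20.6 [-47.  40.]; -40 18.4 [-49.  47.]; -35 19.5 [-48.  48.]; -30 19.9 [-47.  48.]; -25 20.0 [-48.  47.]; -20 19.8 [-46.  48.]; -15 19.3 [-49.  62.]; -10 20.5 [-48.  46.]; -5 19.5 [-45.  47.]; 0 20.5 [-48.  45.]; 5 20.2 [-49.  45.]; 10 19.7 [-45.  46.]; 15 19.5 [-48.  48.]; 20 19.5 [-47.  45.]; 25 20.2 [-48.  46.]; 30 20.2 [-45.  42.]; 35 19.0 [-47.  48.]; 40 18.8 [-49.  48.]; 45 18.8 [-44.  48.]; 50 19.9 [-46.  47.]; 55 18.5 [-47.  54.]; 60 22.6 [-46.  83.]; 65 32.1 [-90.  57.]; 70 32.8 ; 75 32.9 ; 80 34.1 ; 85 14.7 ; 90 11.9 ; 95 11.5 ; 
jaw x,y pct [[-129.0, -44.4, 28.1], [-108.9, 0.6, 31.8], [-92.6, 40.4, 35.7]]
-40 dark min x [-46.5 -45.8 -45.8 -45.7] [-45.8 -45.7 -45.  -44.1]
-20 dark min x [-46.2 -45.7 -45.2 -44.8] [-45.7 -44.8 -44.4 -43.9]
0 dark min x [-46.  -45.6 -45.3 -44.9] [-45.6 -45.3 -44.9 -44.9]
20 dark min x [-45.8 -45.6 -45.  -44.5] [-66.7 -45.8 -45.6 -45. ]
40 dark min x [-46.5 -46.3 -46.  -45.8] [-46.5 -45
[... 422 characters left out ...]
 20.0 [-42.  54.]; 20 19.0 [-39.  55.]; 25 18.5 [-44.  53.]; 30 19.9 [-43.  52.]; 35 19.8 [-42.  55.]; 40 20.0 [-42.  53.]; 45 18.9 [-44.  56.]; 50 19.4 [-42.  57.]; 55 19.3 [-37.  56.]; 60 20.7 [-41.  52.]; 65 28.5 [-79.  91.]; 70 33.0 ; 75 33.5 ; 80 32.9 ; 85 32.9 ; 90 14.3 ; 95 11.8 ; 
jaw x,y pct [[-202.7, -40.8, 28.1], [-109.5, 18.0, 31.5], [-89.1, 434.5, 35.6]]
-40 dark min x [-43.9 -43.1 -42.9 -41.9] [-42.9 -42.7 -41.9 -41.2]
-20 dark min x [-43.4 -43.  -42.4 -42. ] [-43.  -42.4 -42.  -40.8]
0 dark min x [-44.1 -43.3 -42.4 -41.7] [-44.1 -42.4 -41.7 -41.6]
20 dark min x [-44.5 -43.8 -43.8 -43.8] [-44.5 -43.8 -43.2 -41.9]
40 dark min x [-44.9 -43.8 -43.7 -43.2] [-43.8 -43.7 -42.6 -42. ]
```

Near edge of the panel is at x ≈ -45 and the jaw face at -90, so the gap is about 45 mm and needs two packers (jaw travel ≈13). Next is a helper that works out moves to packer B, at (459,230).

```bash
cat >> h.py <<'E'
from scipy.spatial.transform import Rotation as Ro
def go(x,y,z,ang):
    """mm, tool y angle deg: print roll and dp (tool axes after the roll)"""
    s=ctrl.sense();w,a,b,cc=s['orientation'];M=Ro.from_quat([a,b,cc,w]).as_matrix()
    cur=np.degrees(np.arctan2(M[1,1],M[0,1]));roll=-((ang-cur+90)%180-90)
    A=M@Ro.from_euler('z',roll,degrees=True).as_matrix()
    d=A.T@(np.array([x,y,z])-s['position']*1000)
    print('t',round(s['time_s'],2),'pos',(s['position']*1000).round(1),'cur',cur.round(1),'roll',roll.round(1),'dp',d.round(1),'F',s['wrist_force'].round(1),'open',round(s['opening'],3),'tilt z',M[:,2].round(3))
E
python3 -c "
from h import *
go(459,230,140,97)
print(J0*1000+R@[-90,0],J0*1000+R@[-54,0])"
```

```text
t 0.35 pos [175.5 521.2 240.5] cur 71.4 roll -25.6 dp [-245.9 -323.5  100.6] F [ 0.4 -0.1 -1. ] open 1.001 tilt z [-0. -0. -1.]
[505.23429586 -41.15428453] [540.74057752 -35.21257072]
```

```bash
python3 -m inch '{"grip":[-1,-1,-1,-1],"dp":[[0,0,0],[0,0,0],[0,0,0],[0,0,0]],"roll":[-6.4,-6.4,-6.4,-6.4]}' 20 | tail -1
python3 -m inch '{"grip":[-1,-1,-1,-1,-1],"dp":[[-20,-25,0],[-22,-29,0],[-22,-29,0],[-22,-29,0],[-22,-29,0]],"roll":[0,0,0,0,0]}' >/dev/null
python3 -m inch '{"grip":[-1,-1,-1,-1,-1],"dp":[[-22,-29,5],[-22,-29,10],[-22,-29,15],[-22,-29,15],[-22,-29,15]],"roll":[0,0,0,0,0]}' >/dev/null
python3 -m inch '{"grip":[-1,-1,-1,-1],"dp":[[-18,-25,15],[-10,-12,15],[0,0,10],[0,0,0]],"roll":[0,0,0,0]}'|tail -3
python3 - <<'E'
from h import *
go(459,230,53,97)
c=capture('side');packers(c,pts(c))
c=capture('top');save(c,'t1');packers(c,pts(c))
E
```

```text
finger_force: 0.0
wrist_force: [0.1, -0.1, -0.4]
opening: 0.998
finger_force: 0.0
t 1.85 pos [458.2 229.9 138.8] cur 96.9 roll -0.1 dp [-1.1  0.1 85.7] F [ 0.1 -0.1 -0.4] open 0.998 tilt z [-0.003 -0.001 -1.   ]
px [213. 251.] 23 zmax 0.241 all (521.1, 277.3, 132.1, 11.3, -56.0) top (479.5, 328.9, 0.0, 0.0, 0.0) 1 [0.4795 0.3289 0.2413]
px [212. 261.] 55 zmax 0.033 all (549.4, 240.6, 42.7, 15.3, -83.2) top (547.3, 242.4, 38.4, 14.2, 87.2) 28 [0.5472 0.245  0.0291]
px [201. 290.] 120 zmax 0.065 all (531.7, 339.3, 60.9, 15.7, -79.4) top (531.7, 339.2, 22.8, 6.6, -78.2) 19 [0.5316 0.3405 0.0613]
px [232. 300.] 104 zmax 1.018 all (324.9, 553.2, 541.9, 28.3, -61.8) top (184.3, 785.3, 0.0, 0.0, 0.0) 1 [0.1843 0.7853 1.018 ]
px [268. 176.] 71 zmax 0.026 all (586.1, -47.9, 34.7, 33.9, 10.3) top (587.3, -47.8, 33.9, 32.3, -79.3) 37 [ 0.5907 -0.0427  0.022 ]
px [274. 182.] 63 zmax 1.294 all (484.6, -26.0, 222.3, 25.3, -23.0) top (377.3, 5.7, 0.0, 0.0, 0.0) 2 [0.3773 0.0057 1.2937]
px [180. 189.] 48 zmax 0.063 all (549.9, 217.3, 36.9, 14.8, -86.7) top (549.5, 224.4, 20.0, 4.7, -76.5) 12 [0.5496 0.2243 0.0605]
```

```bash
python3 -m inch '{"grip":[-1,-1,-1,-1,-1],"dp":[[-1,0,20],[0,0,25],[0,0,25],[0,0,15],[0,0,0]],"roll":[0,0,0,0,0]}' | tail -4
python3 -m inch '{"grip":[1,1,1,1,1],"dp":[[0,0,0],[0,0,0],[0,0,0],[0,0,0],[0,0,0]],"roll":[0,0,0,0,0]}' 20 | tail -4
python3 -m inch '{"grip":[1,1,1,1,1],"dp":[[0,0,0],[0,0,0],[0,0,0],[0,0,0],[0,0,0]],"roll":[0,0,0,0,0]}' | tail -4
python3 - <<'E'
from h import *
go(459,230,53,97)
c=capture('side');packers(c,pts(c));I=c['image'];cv2.imwrite('pics/s2.png',cv2.resize(I[180:340,130:330],None,fx=3,fy=3)[:,:,::-1])
E
```

```text
orientation: [-0.002, -0.062, 0.998, -0.0]
wrist_force: [-0.9, -1.2, -0.3]
opening: 1.001
finger_force: 0.0
orientation: [0.001, -0.061, 0.998, 0.0]
wrist_force: [0.2, -0.3, 0.6]
opening: 0.69
finger_force: 0.0
orientation: [-0.0, -0.061, 0.998, -0.0]
wrist_force: [0.6, 0.6, 0.7]
opening: 0.336
finger_force: 0.1
t 3.2 pos [459.9 230.7  55.6] cur 97.0 roll -0.0 dp [ 1.  -0.5  2.6] F [0.6 0.6 0.7] open 0.336 tilt z [-0. -0. -1.]
px [219. 197.] 24 zmax 0.319 all (581.8, 121.4, 295.6, 14.6, -59.8) top (501.2, 245.5, 0.0, 0.0, 0.0) 1 [0.5012 0.2455 0.3185]
px [213. 257.] 98 zmax 1.018 all (381.8, 502.5, 688.9, 35.8, -58.0) top (184.3, 785.3, 0.0, 0.0, 0.0) 1 [0.1843 0.7853 1.018 ]
px [201. 290.] 116 zmax 1.018 all (373.8, 555.4, 594.7, 36.0, -54.0) top (184.3, 785.3, 0.0, 0.0, 0.0) 1 [0.1843 0.7853 1.018 ]
px [232. 293.] 28 zmax 0.063 all (444.5, 329.6, 22.6, 7.6, -80.5) top (444.5, 329.6, 22.6, 7.6, -80.5) 25 [0.4445 0.3298 0.06  ]
px [231. 304.] 75 zmax 0.032 all (443.5, 336.1, 49.0, 15.9, -79.3) top (443.6, 336.1, 49.3, 15.3, -80.7) 52 [0.4408 0.3419 0.0283]
```

View pics/s2.png

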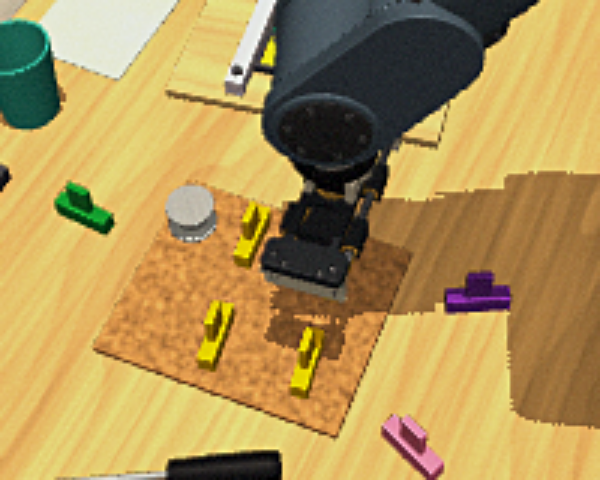

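The picture shows the gripper around packer B at crop (305,280), with the other three packers undisturbed. The fingers are still closing (31 mm open, tab 24).

```bash
python3 -m inch '{"grip":[1,1,1,1],"dp":[[0,0,0],[0,0,0],[0,0,0],[0,0,0]],"roll":[0,0,0,0]}' | tail -2
python3 -m inch '{"grip":[1,1,1,1,1],"dp":[[0,0,-10],[0,0,-20],[0,0,-25],[0,0,-20],[0,0,0]],"roll":[0,0,0,0,0]}' | tail -2
python3 - <<'E'
from h import *
x,y=J0*1000+R@[-55,0]
go(x,y,130,99.5)
E
```

```text
opening: 0.257
finger_force: 20.0
opening: 0.255
finger_force: 20.0
t 4.0 pos [461.6 231.4 134.7] cur 97.0 roll -2.5 dp [ -33.  -276.1    4.6] F [1.2 0.7 0.2] open 0.255 tilt z [ 0.006  0.002 -1.   ]
```

```bash
python3 -m inch '{"grip":[1,1,1,1,1],"dp":[[-3,-20,0],[-4,-35,0],[-4,-37,0],[-4,-37,0],[-4,-37,0]],"roll":[-2.5,0,0,0,0]}' >/dev/null
python3 -m inch '{"grip":[1,1,1,1,1],"dp":[[-4,-37,0],[-4,-35,0],[-4,-28,0],[0,-10,0],[0,0,0]],"roll":[0,0,0,0,0]}' | tail -2
python3 - <<'E'
from h import *
x,y=J0*1000+R@[-57,0]
go(x,y,59.6,99.5)
c=capture('side');X=pts(c);packers(c,X)
I=c['image'];cv2.imwrite('pics/s3.png',cv2.resize(I[130:250,170:320],None,fx=4,fy=4)[:,:,::-1])
c=capture('top');packers(c,pts(c))
E
```

```text
opening: 0.256
finger_force: 20.0
t 4.83 pos [535.2 -38.3 130.3] cur 99.3 roll -0.2 dp [-3.   2.2 70.7] F [-0.1  0.2 -0.9] open 0.256 tilt z [-0. -0. -1.]
px [228. 196.] 39 zmax 0.022 all (616.1, -1.6, 47.0, 18.9, -33.2) top (616.1, -1.6, 47.0, 18.9, -33.2) 39 [ 6.198e-01 -6.000e-04  1.970e-02]
px [222. 199.] 45 zmax 0.021 all (635.0, 19.1, 41.0, 25.3, -32.5) top (635.0, 19.1, 41.0, 25.3, -32.5) 45 [0.6337 0.0164 0.0191]
px [214. 256.] 95 zmax 0.064 all (549.9, 231.8, 61.0, 15.1, -85.4) top (550.8, 231.2, 24.1, 7.5, -78.3) 17 [0.5509 0.2316 0.0596]
px [201. 289.] 116 zmax 0.063 all (531.1, 339.0, 60.0, 14.9, -82.2) top (531.5, 339.9, 27.1, 6.9, -81.2) 28 [0.5313 0.3402 0.0598]
px [232. 299.] 114 zmax 0.066 all (443.7, 330.2, 59.6, 15.0, -81.3) top (444.9, 332.2, 19.5, 5.2, -64.7) 12 [0.4443 0.3336 0.0611]
px [178. 189.] 63 zmax 1.294 all (478.5, 120.5, 303.9, 35.5, 55.3) top (377.3, 5.7, 0.0, 0.0, 0.0) 1 [0.3773 0.0057 1.2937]
px [141. 196.] 82 zmax 0.063 all (530.2, 334.9, 58.1, 15.1, -80.6) top (530.3, 335.4, 20.7, 6.3, -81.3) 13 [0.5307 0.3344 0.0596]
px [143. 225.] 67 zmax 0.064 all (443.6, 324.0, 55.7, 15.1, -80.6) top (443.2, 324.8, 22.8, 5.5, -80.8) 12 [0.4432 0.3244 0.0607]
```

View pics/s3.png

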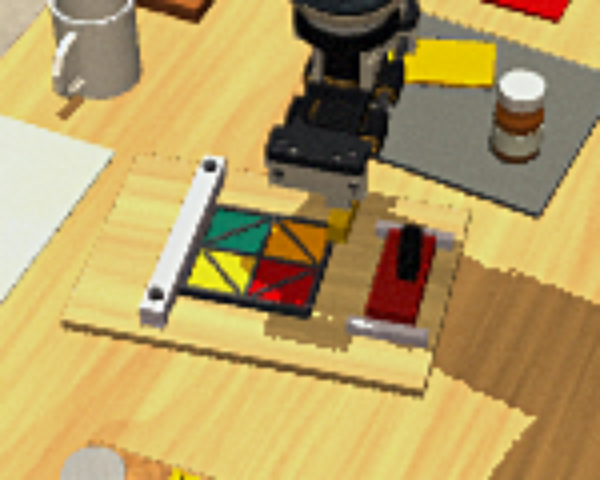

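The picture shows packer B held below the gripper, its end at crop (342,222) (full frame (255,185)). I measure that end in the jig frame.

```bash
cat >> h.py <<'E'
def held(c,tcp):
    Q=jig(pts(c))*1000;H=hsv(c);t=jig(tcp)*1000
    m=(H[...,0]>20)&(H[...,0]<34)&(H[...,1]>150)&(abs(Q[...,2]-t[2]+30)<35)&(Q[...,2]>25)&(np.hypot(Q[...,0]-t[0],Q[...,1]-t[1])<45)
    if m.any():print('tcp jig',t.round(1),m.sum(),'rect',rect(Q[m]/1000),'zrange',np.percentile(Q[m][:,2],[2,98]).round(1))
    return Q[m]
E
python3 - <<'E'
from h import *
s=ctrl.sense()
for n in('side','top'): held(capture(n),s['position'])
E
```

```text
tcp jig [-60.1   0.3 130.3] 46 rect (-61.0, 18.9, 32.5, 15.5, -89.7) zrange [ 85.1 105.5]
```

```bash
python3 -m inch '{"grip":[1,1,1,1,1],"dp":[[-4,0,10],[0,0,20],[0,0,20],[0,0,10],[0,0,5]],"roll":[0,0,0,0,0]}' | tail -3
python3 -m inch '{"grip":[1,1,1],"dp":[[0,0,3],[0,0,2],[0,0,0]],"roll":[0,0,0]}' | tail -3
python3 - <<'E'
from h import *
s=ctrl.sense();go(0,0,0,99.5)
for n in('side','top'): held(capture(n),s['position'])
E
```

```text
wrist_force: [-0.2, 0.3, -0.5]
opening: 0.259
finger_force: 20.0
wrist_force: [-0.2, 0.2, -0.5]
opening: 0.255
finger_force: 20.0
t 5.7 pos [539.4 -35.9  60.9] cur 99.5 roll 0.0 dp [526.1 124.4  60.6] F [-0.2  0.2 -0.5] open 0.255 tilt z [ 0.001 -0.    -1.   ]
tcp jig [-55.5  -0.4  60.9] 31 rect (-55.5, 21.2, 23.7, 15.2, 87.7) zrange [25.4 42.9]
```

```bash
python3 -m inch '{"grip":[1,1,1],"dp":[[0,0,1],[0,0,0.5],[0,0,0]],"roll":[0,0,0]}' | tail -3
python3 -m inch '{"grip":[0,0,0,0,0],"dp":[[0,0,0],[0,0,0],[0,0,0],[0,0,0],[0,0,0]],"roll":[0,0,0,0,0]}' | tail -3
python3 -m inch '{"grip":[0,0,0,0,0],"dp":[[0,0,0],[0,0,-15],[0,0,-25],[0,0,-25],[0,0,-15]],"roll":[0,0,0,0,0]}' | tail -3
python3 - <<'E'
from h import *
go(550.2,230.5,140,98)
for n in('side','top'): 
    c=capture(n);packers(c,pts(c))
    Q=held(c,np.array([.539,-.036,.058]))
E
```

```text
wrist_force: [-0.5, 0.5, 3.6]
opening: 0.253
finger_force: 20.0
wrist_force: [0.1, 0.2, -0.2]
opening: 0.495
finger_force: 0.0
wrist_force: [-0.1, -0.4, -0.1]
opening: 0.505
finger_force: 0.0
t 6.88 pos [539.7 -36.1 141.3] cur 99.5 roll 1.5 dp [-47.5 262.5   1.3] F [-0.1 -0.4 -0.1] open 0.505 tilt z [ 0.002 -0.    -1.   ]
px [227. 196.] 28 zmax 1.018 all (402.1, 382.1, 916.1, 21.8, -60.3) top (184.3, 785.3, 0.0, 0.0, 0.0) 1 [0.1843 0.7853 1.018 ]
px [222. 199.] 49 zmax 0.023 all (635.6, 18.6, 44.1, 23.5, -31.7) top (635.6, 18.6, 44.1, 23.5, -31.7) 49 [0.6337 0.0162 0.0194]
px [214. 257.] 98 zmax 1.018 all (382.0, 502.1, 689.7, 35.6, -58.0) top (184.3, 785.3, 0.0, 0.0, 0.0) 1 [0.1843 0.7853 1.018 ]
px [201. 290.] 117 zmax 1.018 all (373.3, 556.2, 592.7, 36.0, -54.0) top (184.3, 785.3, 0.0, 0.0, 0.0) 1 [0.1843 0.7853 1.018 ]
px [232. 299.] 114 zmax 0.063 all (443.6, 330.6, 59.9, 15.2, -82.2) top (443.7, 330.1, 23.2, 7.7, -84.1) 23 [0.4442 0.3307 0.0602]
tcp jig [-55.8  -0.5  58. ] 77 rect (-55.8, 6.6, 56.4, 15.2, 89.6) zrange [25.8 62. ]
px [177. 189.] 65 zmax 0.065 all (548.8, 227.4, 56.6, 14.1, -83.0) top (548.3, 227.0, 20.1, 4.6, -79.6) 8 [0.5486 0.2282 0.0616]
px [141. 196.] 83 zmax 0.061 all (530.1, 335.2, 60.0, 14.6, -79.8) top (530.4, 335.2, 21.7, 6.3, -79.6) 15 [0.5305 0.3348 0.0591]
px [144. 225.] 66 zmax 0.064 all (443.6, 324.1, 57.6, 15.4, -80.9) top (442.4, 324.7, 23.5, 4.5, -81.5) 9 [0.4427 0.3235 0.0604]
```

Packer 1 stands at jig x ≈ -56, square. Now packer A, at (550,230).

```bash
python3 -m inch '{"grip":[-1,-1,-1,-1,-1],"dp":[[-5,25,0],[-6,35,0],[-7,38,0],[-7,38,0],[-7,38,0]],"roll":[2,0,0,0,0]}' >/dev/null
python3 -m inch '{"grip":[-1,-1,-1,-1,-1],"dp":[[-7,38,0],[-6,35,0],[-2,15,0],[0,0,0],[0,0,0]],"roll":[0,0,0,0,0]}' | tail -2
python3 -c "
from h import *
go(550,230,53,97.5)"
```

```text
opening: 0.997
finger_force: 0.0
t 7.82 pos [550.2 229.7 138.1] cur 97.6 roll 0.1 dp [ 0.   0.3 85.1] F [-0.6 -0.6  0.4] open 0.997 tilt z [-0.001 -0.001 -1.   ]
```

```bash
python3 -m inch '{"grip":[-1,-1,-1,-1,-1],"dp":[[0,0,20],[0,0,25],[0,0,25],[0,0,13],[0,0,0]],"roll":[0,0,0,0,0]}' | tail -3
python3 -m inch '{"grip":[1,1,1,1,1],"dp":[[0,0,0],[0,0,0],[0,0,0],[0,0,0],[0,0,0]],"roll":[0,0,0,0,0]}' 20 >/dev/null
python3 -m inch '{"grip":[1,1,1,1,1],"dp":[[0,0,0],[0,0,0],[0,0,0],[0,0,0],[0,0,0]],"roll":[0,0,0,0,0]}' >/dev/null
python3 -m inch '{"grip":[1,1,1,1],"dp":[[0,0,0],[0,0,0],[0,0,0],[0,0,0]],"roll":[0,0,0,0]}' | tail -6
python3 -m inch '{"grip":[1,1,1,1,1],"dp":[[0,0,-10],[0,0,-20],[0,0,-25],[0,0,-25],[0,0,0]],"roll":[0,0,0,0,0]}' | tail -2
python3 - <<'E'
from h import *
x,y=J0*1000+R@[-76,0]
go(x,y,140,99.5)
E
```

```text
wrist_force: [-0.3, -0.5, -0.5]
opening: 1.001
finger_force: 0.0
time_s: 9.4
position: [0.5507, 0.2299, 0.0561]
orientation: [-0.0, -0.065, 0.998, -0.0]
wrist_force: [0.9, -0.4, -1.0]
opening: 0.254
finger_force: 20.0
opening: 0.257
finger_force: 20.0
t 9.82 pos [552.8 230.7 141.5] cur 97.5 roll -2.0 dp [  77.8 -260.2    0.7] F [ 0.4 -0.2  0.8] open 0.257 tilt z [ 0.007  0.002 -1.   ]
```

```bash
python3 -m inch '{"grip":[1,1,1,1,1],"dp":[[6,-20,0],[9,-32,0],[11,-36,0],[11,-36,0],[11,-36,0]],"roll":[-2,0,0,0,0]}' >/dev/null
python3 -m inch '{"grip":[1,1,1,1,1],"dp":[[11,-36,0],[10,-34,0],[7,-22,0],[2,-8,0],[0,0,0]],"roll":[0,0,0,0,0]}' | tail -2
python3 - <<'E'
from h import *
x,y=J0*1000+R@[-76,0]
go(x,y,61,99.5)
s=ctrl.sense()
for n in('side','top'): held(capture(n),s['position'])
E
```

```text
opening: 0.255
finger_force: 20.0
t 10.65 pos [515.8 -40.6 136.2] cur 99.4 roll -0.1 dp [-3.5  1.2 75.2] F [ 0.2 -0.5  0.1] open 0.255 tilt z [ 0. -0. -1.]
tcp jig [-79.5  -1.2 136.2] 54 rect (-78.8, 11.3, 44.7, 16.4, 89.0) zrange [ 90.2 110.1]
```

```bash
python3 -m inch '{"grip":[1,1,1,1,1],"dp":[[-2,1,15],[0,0,25],[0,0,20],[0,0,10],[0,0,3]],"roll":[0,0,0,0,0]}' | tail -3
python3 -m inch '{"grip":[1,1,1],"dp":[[0,0,1],[0,0,1],[0,0,0]],"roll":[0,0,0]}' | tail -6
python3 - <<'E'
from h import *
s=ctrl.sense();go(0,0,0,99.5);print(jig(s['position']))
Q=held(capture('side'),s['position']);print(np.percentile(Q[:,0],[2,50,98]))
E
```

```text
wrist_force: [0.2, -0.3, -1.4]
opening: 0.26
finger_force: 20.0
time_s: 11.42
position: [0.5183, -0.0378, 0.0619]
orientation: [0.001, -0.083, 0.997, -0.0]
wrist_force: [0.6, 0.3, 0.1]
opening: 0.258
finger_force: 20.0
t 11.42 pos [518.3 -37.8  61.9] cur 99.5 roll 0.0 dp [505.  122.8  61.2] F [0.6 0.3 0.1] open 0.258 tilt z [ 0.001 -0.    -1.   ]
[-0.07657917  0.00117383  0.06194793]
tcp jig [-76.6   1.2  61.9] 60 rect (-65.8, 22.4, 36.6, 23.4, -4.8) zrange [25.7 37.4]
[-83.23021923 -62.82123082 -49.15359836]
```

```bash
python3 -m inch '{"grip":[1,1,1],"dp":[[0,0,1],[0,0,1],[0,0,0]],"roll":[0,0,0]}' | tail -3
python3 -m inch '{"grip":[0,0,0,0,0],"dp":[[0,0,0],[0,0,0],[0,0,0],[0,0,0],[0,0,0]],"roll":[0,0,0,0,0]}' | tail -3
python3 -m inch '{"grip":[0,0,0,0,0],"dp":[[0,0,0],[0,0,-15],[0,0,-25],[0,0,-25],[0,0,-15]],"roll":[0,0,0,0,0]}' | tail -3
python3 - <<'E'
from h import *
x,y=J0*1000+R@[-116,0]
go(x,y,140,99.5);
x,y=J0*1000+R@[-150,0]
go(x,y,140,99.5);
c=capture('side');save(c,'s5');I=c['image'];cv2.imwrite('pics/s5.png',cv2.resize(I[130:250,170:320],None,fx=4,fy=4)[:,:,::-1])
E
```

```text
wrist_force: [-1.2, 1.8, 8.4]
opening: 0.256
finger_force: 20.0
wrist_force: [0.4, 0.0, -0.1]
opening: 0.495
finger_force: 0.0
wrist_force: [0.3, 0.2, 0.3]
opening: 0.5
finger_force: 0.0
t 12.55 pos [518.3 -38.  141.3] cur 99.5 roll -0.0 dp [39.4 -0.9  1.2] F [0.3 0.2 0.3] open 0.5 tilt z [ 0.002 -0.    -1.   ]
t 12.55 pos [518.3 -38.  141.3] cur 99.5 roll -0.0 dp [73.4 -0.9  1.1] F [0.3 0.2 0.3] open 0.5 tilt z [ 0.002 -0.    -1.   ]
```

View pics/s5.png

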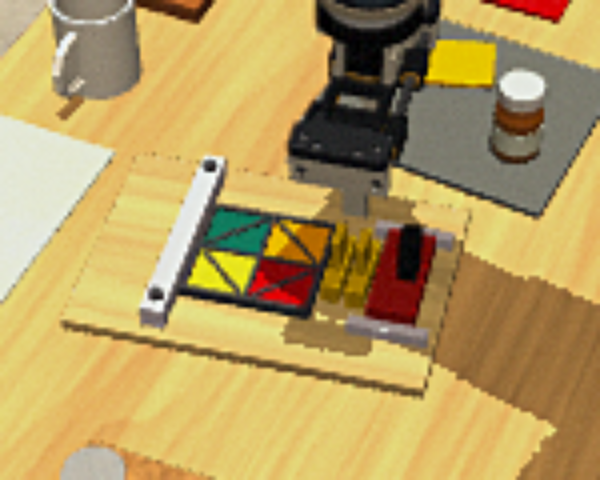

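Both packers stand upright side by side at crop (338,262) and (358,265), between the panel edge (325,262) and the jaw (380,285). Now I grip the handle.

```bash
python3 -m inch '{"grip":[0,0,0,0],"dp":[[15,-0.5,0],[20,-0.5,0],[4,0,0],[0,0,0]],"roll":[0,0,0,0]}' >/dev/null
python3 -m inch '{"grip":[0,0,0,0,0],"dp":[[0,0,20],[0,0,25],[0,0,23],[0,0,10],[0,0,0]],"roll":[0,0,0,0,0]}' | tail -6
python3 -m inch '{"grip":[1,1,1,1,1],"dp":[[0,0,0],[0,0,0],[0,0,0],[0,0,0],[0,0,0]],"roll":[0,0,0,0,0]}' 40 | tail -3
python3 -m inch '{"grip":[1,1,1,1,1],"dp":[[0,0,0],[0,0,0],[0,0,0],[0,0,0],[0,0,0]],"roll":[0,0,0,0,0]}' 40| tail -6
python3 - <<'E'
from h import *
s=ctrl.sense();print(jig(s['position']),s['wrist_force'],s['wrist_force'][:2]@R)
E
```

```text
time_s: 13.35
position: [0.479, -0.0451, 0.0592]
orientation: [-0.002, -0.083, 0.997, 0.0]
wrist_force: [-0.4, -0.2, -0.7]
opening: 0.495
finger_force: 0.0
wrist_force: [2.5, -13.1, -0.1]
opening: 0.259
finger_force: 40.0
time_s: 14.18
position: [0.4806, -0.0467, 0.0622]
orientation: [0.001, -0.083, 0.997, -0.001]
wrist_force: [2.0, -13.0, -0.1]
opening: 0.254
finger_force: 40.0
[-0.11520691 -0.0014107   0.06217236] [  2.03984738 -13.01490196  -0.10957587] [ -0.13620631 -13.17308234]
```

```bash
python3 -m inch '{"grip":[1,1,1],"dp":[[0,-1,0],[0,0,0],[0,0,0]],"roll":[0,0,0]}' | grep wrist
python3 -m inch '{"grip":[1,1,1,1,1],"dp":[[-2,0,0],[-2,0,0],[-2,0,0],[0,0,0],[0,0,0]],"roll":[0,0,0,0,0]}' | tail -6
python3 -m inch '{"grip":[1,1,1,1],"dp":[[-1,0,0],[-1,0,0],[0,0,0],[0,0,0]],"roll":[0,0,0,0]}' | grep -E 'wrist|pos'
python3 - <<'E'
from h import *
s=ctrl.sense();print(jig(s['position']),s['wrist_force'][:2]@R)
E
```

```text
wrist_force: [-0.4, -4.5, 6.4]
time_s: 14.85
position: [0.4864, -0.0458, 0.0622]
orientation: [0.001, -0.083, 0.997, -0.001]
wrist_force: [-0.5, -4.8, 5.8]
opening: 0.256
finger_force: 40.0
position: [0.4883, -0.0455, 0.0622]
wrist_force: [-0.7, -4.6, 5.2]
[-0.10739282 -0.00146466  0.06215042] [-1.41823224 -4.43509279]
```

```bash
for i in 1; do
python3 -m inch '{"grip":[1,1,1],"dp":[[-1,0,0],[0,0,0],[0,0,0]],"roll":[0,0,0]}' | grep -E 'wrist|pos'
python3 -m inch '{"grip":[1,1,1],"dp":[[-1,0,0],[0,0,0],[0,0,0]],"roll":[0,0,0]}' | grep -E 'wrist|pos'
python3 -m inch '{"grip":[1,1,1],"dp":[[-1,0,0],[0,0,0],[0,0,0]],"roll":[0,0,0]}' | grep -E 'wrist|pos'
done
```

```text
position: [0.4893, -0.0453, 0.0622]
wrist_force: [-0.5, -3.5, 5.9]
position: [0.4902, -0.0451, 0.0622]
wrist_force: [-1.1, -4.3, 6.9]
position: [0.4912, -0.045, 0.0621]
wrist_force: [-0.3, -3.9, 5.8]
```

```bash
python3 -m inch '{"grip":[1,1,1],"dp":[[-1,0,0],[0,0,0],[0,0,0]],"roll":[0,0,0]}' | grep -E 'wrist|pos'
python3 -m inch '{"grip":[1,1,1],"dp":[[-0.5,0,0],[0,0,0],[0,0,0]],"roll":[0,0,0]}' | grep -E 'wrist|pos'
python3 -m inch '{"grip":[1,1,1],"dp":[[-0.5,0,0],[0,0,0],[0,0,0]],"roll":[0,0,0]}' | grep -E 'wrist|pos'
python3 - <<'E'
from h import *
s=ctrl.sense();print(jig(s['position']),s['wrist_force'][:2]@R)
E
```

```text
position: [0.4922, -0.0448, 0.0622]
wrist_force: [-0.4, -3.5, 6.5]
position: [0.4923, -0.0447, 0.0621]
wrist_force: [-3.5, -5.4, 7.1]
position: [0.4927, -0.0447, 0.0621]
wrist_force: [-3.7, -5.5, 8.9]
[-0.10295928 -0.00140424  0.0621452 ] [-4.51900917 -4.79954499]
```

Contact at about 12 mm of travel, as expected. Now I ease up to about 11 N.

```bash
python3 -m inch '{"grip":[1,1,1],"dp":[[-0.5,0,0],[0,0,0],[0,0,0]],"roll":[0,0,0]}' | grep -E 'wrist|pos'
python3 -m inch '{"grip":[1,1,1],"dp":[[-0.5,0,0],[0,0,0],[0,0,0]],"roll":[0,0,0]}' | grep -E 'wrist|pos'
python3 - <<'E'
from h import *
s=ctrl.sense();print(jig(s['position']),s['wrist_force'][:2]@R)
E
```

```text
position: [0.4928, -0.0447, 0.0621]
wrist_force: [-5.9, -7.3, 11.2]
position: [0.4928, -0.0447, 0.0621]
wrist_force: [-9.8, -7.9, 14.2]
[-0.10283164 -0.00140861  0.06214888] [-10.97534396  -6.16650123]
```

```bash
python3 -m inch '{"grip":[1,1,1],"dp":[[-0.2,0,-0.5],[0,0,0],[0,0,0]],"roll":[0,0,0]}' | grep -E 'wrist|pos'
python3 -m inch '{"grip":[1,1,1,1,1],"dp":[[0,0,0],[0,0,0],[0,0,0],[0,0,0],[0,0,0]],"roll":[0,0,0,0,0]}' | grep -E 'wrist|pos'
python3 - <<'E'
from h import *
s=ctrl.sense();print(jig(s['position']),s['wrist_force'][:2]@R,s['opening'])
c=capture('top');packers(c,pts(c))
c=capture('side');packers(c,pts(c))
I=c['image'];cv2.imwrite('pics/s6.png',cv2.resize(I[130:250,170:320],None,fx=4,fy=4)[:,:,::-1])
E
```

```text
position: [0.4928, -0.0446, 0.0622]
wrist_force: [-7.6, -8.4, 6.9]
position: [0.4928, -0.0446, 0.0622]
wrist_force: [-7.5, -9.5, 7.1]
[-0.1028156  -0.00138178  0.06217257] [-8.96434557 -8.18198856] 0.2544932926772595
px [269. 174.] 41 zmax 0.025 all (596.8, -45.6, 29.2, 14.0, -79.0) top (597.1, -44.9, 27.3, 12.5, -89.4) 29 [ 0.5968 -0.0456  0.0204]
px [141. 196.] 83 zmax 0.063 all (530.7, 334.2, 57.4, 15.2, -80.6) top (530.6, 335.2, 21.7, 6.1, -82.2) 14 [0.5307 0.3341 0.0597]
px [144. 225.] 59 zmax 1.294 all (418.4, 177.0, 351.3, 27.8, 81.0) top (377.3, 5.7, 0.0, 0.0, 0.0) 1 [0.3773 0.0057 1.2937]
px [243. 190.] 92 zmax 0.163 all (564.2, -2.6, 145.7, 47.1, -64.5) top (511.6, 53.0, 0.0, 0.0, 0.0) 1 [0.5116 0.053  0.1632]
px [221. 198.] 44 zmax 0.026 all (638.9, 16.8, 50.2, 24.4, -36.5) top (635.0, 19.2, 42.7, 22.0, -29.9) 21 [0.6326 0.0181 0.0215]
px [228. 196.] 46 zmax 1.018 all (400.2, 380.8, 916.5, 29.3, -60.1) top (184.3, 785.3, 0.0, 0.0, 0.0) 1 [0.1843 0.7853 1.018 ]
px [257. 201.] 15 zmax 0.036 all (521.2, -15.6, 28.5, 8.1, -82.4) top (520.0, -23.7, 12.9, 2.9, -89.2) 5 [ 0.5201 -0.0244  0.033 ]
px [201. 290.] 121 zmax 1.018 all (373.2, 556.3, 592.5, 36.0, -54.0) top (184.3, 785.3, 0.0, 0.0, 0.0) 1 [0.1843 0.7853 1.018 ]
px [232. 299.] 116 zmax 0.063 all (444.1, 330.4, 60.3, 15.5, -81.3) top (444.1, 329.1, 23.3, 6.8, -84.8) 24 [0.4443 0.3302 0.0599]
```

View pics/s6.png

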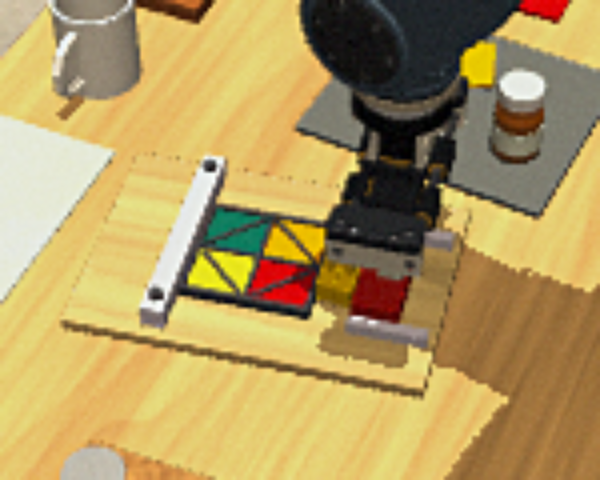

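The picture shows the packers closed up at crop (338,283), between the panel and the jaw (380,295), with the gripper only on the handle. I push a little more and relieve the sideways load.

```bash
python3 -m inch '{"grip":[1,1,1],"dp":[[-0.6,-0.6,0],[0,0,0],[0,0,0]],"roll":[0,0,0]}' | grep -E 'wrist|pos'
python3 -m inch '{"grip":[1,1,1,1,1],"dp":[[0,0,0],[0,0,0],[0,0,0],[0,0,0],[0,0,0]],"roll":[0,0,0,0,0]}' | grep -E 'wrist|pos'
python3 - <<'E'
from h import *
s=ctrl.sense();print(jig(s['position']),s['wrist_force'][:2]@R,s['opening'])
E
```

```text
position: [0.4929, -0.0447, 0.0622]
wrist_force: [-11.7, -4.0, 11.4]
position: [0.4929, -0.0447, 0.0622]
wrist_force: [-11.7, -3.9, 11.3]
[-0.10279082 -0.00146911  0.06217126] [-12.15066533  -1.91752748] 0.25446680326140236
```

The push is 12.2 N, steady, with little sideways load, so I hand it in.

```bash
python3 -c "
from cell import ctrl
print(ctrl.hand_in())"
```

```text
the job is handed in; nothing more can be done
None
```

The job is handed in: two packers stand square in the gap and the jaw is held home against them at about 12 N by its handle, the two spares still on the tray; the hand-in returned no verdict.

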